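# Take off the bay width with the tape measure

### The arm

A 7-joint arm with a two-finger parallel gripper is mounted at the origin on the work surface. World frame = base frame: x ahead of the robot, y to its left, z up, the work surface at z = 0. Lengths are in m, angles in rad, forces in N, time in s.
With the tool pointing down it reaches from about 0.425 to 0.925 m from the base axis. Payload 6.8 kg.
Tool frame: the origin (TCP) lies between the finger pads; the fingertips stand 11 mm ahead of it and the grasp point (between the pads) lies 8 mm behind it; z points along the fingers, y is the line along which they close (so a half turn about z gives the same grasp; the last joint's range is limited). The gripper opens to 85 mm and grips with 20 to 120 N. Pads are 22 mm wide; open, the fingers measure 114 mm over their backs; the gripper's body (76 mm by 85 mm) begins 54 mm behind the grasp point. The pads swing forward as they close: fully open they stand 13 mm farther back than shut.
Start: joints at [-1.209, 0.477, 0.022, 1.555, -0.011, 1.109, -0.083], TCP at [0.306, 0.602, 0.242] pointing down, gripper open.
Joint ranges: [-2.96, 2.96], [-0.34, 2.1], [-1.41, 1.46], [0.24, 2.44], [-1.37, 4.51], [0.17, 1.92], [-2.96, 2.96]. Speed limits (rad/s): [2.39, 2.39, 3.14, 3.14, 3.14, 3.14, 3.14].

### API

Orientations are given as a rotation vector (axis times angle).
In Python, from bench import r gives the robot as it stands.
- The arm moves only by the tool send_rows, never from a script. Its argument "deltas" is a list of rows, each an object of numbers: "dx", "dy", "dz": the shift along the world's x, y, z in mm; "rx", "ry", "rz": the turn, a rotation vector about the world's x, y, z in degrees. A call has 1 to 5 rows; each row is the pose to reach, as a shift and turn from the pose commanded when the call began; what a row does not reach only later rows make up. A row lasts 1/12 s, in which the tool goes at most 41.7 mm and 7.16 degrees, less where a joint would pass 70% of its speed; a pose out of reach is approached as far as the arm can. A call with a gripper value outside its range is refused whole. "jaw" is the finger opening in mm, from 0 to 85.4, set as the call begins (left out, the last holds). The fingers move at their own pace and stop on an object; "newtons" is the grip in N (left out, the last holds). Time passes only in rows, so rows that repeat a pose let the fingers close. It gives the time, the measured TCP pose, the force, the opening and the grip force at its end, in the units of the state.
- r.get_obs(): the state, without advancing time (a new reading comes with each control period).
- r.grab_frame(name): name is "scene" or "top"; returns a dict with "frame" (384x512x3 uint8, blue, green, red), "z_map" (384x512 float32, m along the optical axis (not along the pixel's ray), 0 where there is no reading), "vertical_fov" (degrees; the focal length in pixels is half the picture's height over the tangent of half this angle, whatever the lens; pixels are square), "cx", "cy" (the principal point, pixels), "xyz" and "orientation" of the camera in the world. Camera axes: x right, y down, z forward; pixel columns grow to the right and rows downward; lengths in m; the calibration is good to about 2 mm. A picture is of the moment at which its call begins.
- r.hand_in(): hands the job in; it is judged then, once.
The state is a dict: "clock": time; "joints": joint angles; "qvel": joint speeds; "tau": joint torques, N m; "tcp_pos": TCP position; "orientation": TCP orientation; "contact_force": force on the tool from outside, world axes, zero at the start; "moment": the same for the moment, N m; "grip_width": finger opening in m; "gripper_force": force on a finger pad.
Only numpy, scipy, OpenCV 4.12 (cv2) and the standard library are available. Lean on these libraries where they do the work, as an engineer would, in place of code of your own. Each camera call takes 0.05 s, during which the arm holds its last target. There are 200 camera calls.

### The job

Measure the open bay on the grey steel shelf panel: with the blade still drawn in, bring the tape measure down onto the panel so that its hook drops over the outside of the upturned end lip, then back the case away, drawing the blade out, until the back of the case comes up to the small upright divider. Let the case stand there on the panel with the hook still behind the lip and press the key on its top fully down so that the tape is locked; leave the chalk reel on the bench alone.

Things in the scene. Friction and masses are not known exactly. Their poses are not given: they have to be found in the camera images.
- tape_center (a point): Centre of the loose tape measure's case (31 mm above its flat base): grey plastic, 40 mm wide (x), 84 long (y, back to nose), 62 high (48 at the nose), 0.6 kg, round metal badge on each side, black key on top. Grip it across its width, 44 mm above its base. A spring of 1 to 1.4 N draws the blade in; stood on the panel and let go, the case stays put by its own weight.
- tape_back (a point): Middle of the flat back end of the case, 42 mm behind tape_center along -y, at the same height.
- blade_hook (a point): Foot of the hook, on its inner face (towards the case), mid-width; moves with the blade. The stiff steel blade, 22 mm wide and 2 thick, leaves the nose along tape_center's y, its underside 26 mm above the case's base. The hook at its end, 24 mm wide and 3 thick, hangs down to 10 mm above the base. Drawn in, its inner face is 72 mm ahead of tape_center.
- lock_top (a point): Middle of the top of the black lock key, a 24 x 22 mm block on the case, 12 mm ahead of tape_center and, when up, 43 mm above it. Pushed straight down with 4 to 6 N it goes 8 mm, ends 4 mm proud of the case and stays down; a sprung pawl then holds the blade (within 6 mm).
- blade (a joint): How far the blade is drawn out of the case: 0 drawn in by the spring, up to 0.13 m.
- lock (a joint): Lock key: 0 up (free), 0.008 m fully down (blade locked).
- shelf_lip (a point): Middle of the top outer edge of the upturned lip at one end of the fixed grey steel shelf panel. y: level, square to the lip, outwards; x along the lip; z up. Lip 130 mm long, 5 thick (towards -y), 22 high above the panel's flat floor, which runs 300 mm along -y and is 18 mm above the bench. With the case on the floor the blade clears the lip by 4 mm and the hook reaches 12 mm below its top.
- divider_face (a point): Middle of the lip-side face of the small upright steel divider fixed across the panel: 100 mm wide, 38 mm high above the panel's floor, this point 19 mm up. Axes parallel to shelf_lip's; it lies 180 to 220 mm from the lip's outer face along -y. A small carton stands behind it.
- reel_center (a point): Centre (17 mm above the bench) of the chalk reel, a bystander: a round grey body 68 mm across and 34 mm high lying flat, with a nose and a small crank on top. Its place and the tape measure's are swapped at random. Not to be moved.
Mind the look-alikes: they are no part of the job. What is shaped like the part that bears tape_center but yellow is not meant.

How it is judged:
On the way, in this order (a step that is already met when the one before it is completed fails the run):
1. the hook is over the outside of the lip with the blade still drawn in and the key up (y of blade_hook in the frame of shelf_lip between -0.002 and 0.035 m and z of blade_hook in the frame of shelf_lip below -0.004 m and x of blade_hook in the frame of shelf_lip between -0.055 and 0.055 m and value of joint blade below 0.02 m and value of joint lock below 0.003 m), for 0.1 s.
2. the blade is drawn out at least 40 mm with the hook behind the lip and the key still up (y of blade_hook in the frame of shelf_lip between -0.003 and 0.02 m and z of blade_hook in the frame of shelf_lip below -0.003 m and value of joint blade above 0.04 m and value of joint lock below 0.003 m), for 0.1 s.
At the end, for the whole second after the job is handed in: The case stands upright (within 7 degrees) on the panel, in line with it within 11 degrees, its back end within 20 mm of the divider's face; the hook is still behind the lip's outer face (within 15 mm of it), at least 5 mm below the lip's top; the key is at least 6 mm down (y of blade_hook in the frame of shelf_lip between -0.003 and 0.015 m and z of blade_hook in the frame of shelf_lip below -0.005 m and x of blade_hook in the frame of shelf_lip between -0.06 and 0.06 m and y of tape_back in the frame of divider_face between -0.003 and 0.02 m and z of tape_center in the frame of shelf_lip below 0.014 m and angle between tape_center's own z axis and vertical below 0.12 rad and angle between the y axis of tape_center and the y axis of shelf_lip, either way round below 0.2 rad and value of joint blade above 0.04 m and value of joint lock above 0.006 m); the robot touches nothing.
It fails at once if the chalk reel is moved more than 20 mm (distance of reel_center from where it was at the start of the episode above 0.02 m).
It also fails if it takes over 51 s, if anything falls off the work surface, if the arm or the gripper's body presses on something with over 40 N, if the wrist force passes 120 N, or if a joint passes its speed limit or range.

## Working session

There is one attempt and no reset: what is moved stays moved. The work goes in short steps, Python scripts to look and compute and a tool call to move; the robot and the scene stay as the last step left them, time stands still between calls to the robot, and variables do not carry over. Pictures are saved under pics/ and viewed, at most 10 in all, crops included, and the job is handed in when it is done.

Besides the shell and the picture viewer there is one more tool, called after "Call:" as name([rows], argument=value, ...), one row to a line, values as JSON. send_rows: Moves the arm, as the interface text tells. Its arguments: {"type":"object","properties":{"deltas":{"type":"array","items":{"type":"object","properties":{"dx":{"type":"number"},"dy":{"type":"number"},"dz":{"type":"number"},"rx":{"type":"number"},"ry":{"type":"number"},"rz":{"type":"number"}}}},"jaw":{"type":"number"},"newtons":{"type":"number"}},"required":["deltas"]}

```bash
mkdir -p pics; ls; cat > h.py <<'E'
import numpy as np, cv2
from bench import r
from scipy.spatial.transform import Rotation as R
def grab(n,save=None):
    d=r.grab_frame(n)
    if save: cv2.imwrite('pics/'+save,d['frame'])
    f=192/np.tan(np.radians(d['vertical_fov'])/2); d['f']=f
    o=np.array(d['orientation']); d['R']=R.from_rotvec(o).as_matrix() if o.size==3 else o.reshape(3,3)
    v,u=np.mgrid[0:384,0:512]; z=d['z_map']
    P=np.stack([(u-d['cx'])/f*z,(v-d['cy'])/f*z,z],-1)
    d['P']=P@d['R'].T+np.array(d['xyz']); d['P'][z==0]=np.nan
    return d
def ray(d,u,v,h):
    a=d['R']@np.array([(u-d['cx'])/d['f'],(v-d['cy'])/d['f'],1]); c=np.array(d['xyz'])
    return c+a*(h-c[2])/a[2]
E
python3 - <<'E'
from h import *
import pickle
for n in('scene','top'):
    d=grab(n,n+'0.png'); print(n,d['xyz'],d['orientation'],d['f'],d['cx'],d['cy']); pickle.dump(d,open(n+'0.pkl','wb'))
o=r.get_obs();print(o)
E
```

```text
pics
scene [ 0.82891754 -0.32539877  0.95120175] [-2.47338716 -0.92151174  0.2708446 ] 383.75767779236935 252.97728080207608 190.96983619376917
top [0.40999637 0.02615104 1.12196037] [-2.20356913  2.19477019 -0.03475604] 416.6465913209088 259.0850979733266 192.43127122551482
{'clock': 0.1, 'joints': array([-1.20909586,  0.47774631,  0.02232628,  1.55635389, -0.01151127,
        1.10929106, -0.08309604]), 'qvel': array([-7.37189009e-04, -9.61457582e-04,  1.63504747e-03, -1.91461207e-03,
        1.12136254e-03,  2.45361817e-03,  1.37798153e-05]), 'tau': array([ 4.70986037e-03, -5.97752559e+01,  1.61389042e+00, -2.81952864e+01,
        1.28735224e-02,  5.09095189e-03, -7.20735045e-06]), 'tcp_pos': array([0.30534103, 0.60141008, 0.24140268]), 'orientation': array([-7.31075013e-01, -3.05504984e+00,  2.58561290e-03]), 'contact_force': array([0.63756315, 0.97054563, 0.93088375]), 'moment': array([ 0.02051721, -0.0162826 ,  0.01832841]), 'gripper_force': 0.0, 'grip_width': 0.08594952660215203}
```

View pics/scene0.png

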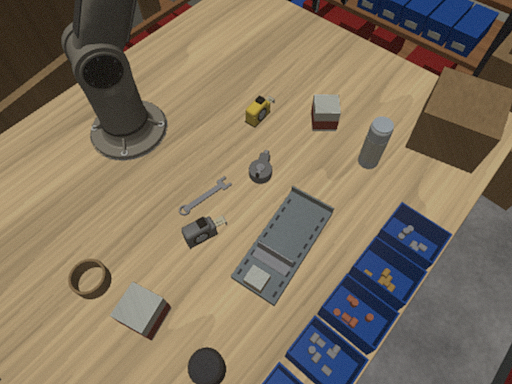

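View pics/top0.png

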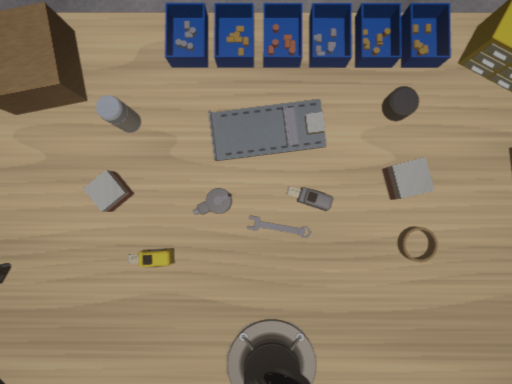

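The scene view shows the grey tape at (200,231), the yellow look-alike at (258,110) and the reel at (261,168). In the top view the grey tape is at (315,198), the yellow tape at (153,259), the reel at (218,200), and the panel at (268,130) with its lip at the left end (213,133) and the divider at (291,126). The grey tape is the one to use. Next is a close crop with measurements.

```bash
python3 - <<'E'
from h import *
import pickle
d=pickle.load(open('top0.pkl','rb')); s=pickle.load(open('scene0.pkl','rb'))
a=cv2.resize(d['frame'][92:222,200:340],None,fx=5,fy=5,interpolation=cv2.INTER_CUBIC)[:, :]
b=cv2.resize(s['frame'][180:310,165:345],None,fx=4,fy=4,interpolation=cv2.INTER_CUBIC)
cv2.imwrite('pics/a.png',cv2.resize(a,(640,594))); cv2.imwrite('pics/b.png',b)
P=np.concatenate([x['P'].reshape(-1,3) for x in(d,s)]); src=np.r_[np.zeros(384*512),np.ones(384*512)]
# tape case: points in neighbourhood
c=ray(d,315,198,.06); print('rough',c)
for k in(0,1):
  for nm,c0,rad,lo,hi in(('case',c,.07,.045,.08),('casetop',c,.07,.058,.066),('key',c,.07,.069,.08),('blade',c,.1,.02,.04)):
    q=P[(src==k)&(np.hypot(*(P[:,:2]-c0[:2]).T)<rad)&(P[:,2]>lo)&(P[:,2]<hi)]
    if len(q)>4:
        re=cv2.minAreaRect(q[:,:2].astype(np.float32)*1000); print(k,nm,len(q),q.mean(0).round(4),re, np.percentile(q[:,2],[5,50,95]).round(4))
p=ray(d,268,130,.018); print('panel',p)
for k in(0,1):
  for nm,lo,hi in(('floor',.012,.024),('lip+',.034,.044),('div',.05,.062),('all',.010,.2)):
    q=P[(src==k)&(abs(P[:,0]-p[0])<.1)&(abs(P[:,1]-p[1])<.2)&(P[:,2]>lo)&(P[:,2]<hi)]
    if len(q)>4: print(k,nm,len(q),q.mean(0).round(4),cv2.minAreaRect(q[:,:2].astype(np.float32)*1000),np.median(q[:,2]).round(4))
E
```

```text
rough [ 0.43664352 -0.10953581  0.06      ]
0 case 501 [ 0.435  -0.1138  0.0603] ((435.5353088378906, -113.81605529785156), (83.6614761352539, 43.257408142089844), 71.20438385009766) [0.0466 0.0602 0.074 ]
0 casetop 274 [ 0.4324 -0.1233  0.0609] ((434.1480407714844, -118.68939208984375), (68.25796508789062, 37.916358947753906), 73.51079559326172) [0.0585 0.0608 0.0638]
0 key 77 [ 0.4397 -0.102   0.0732] ((439.5365295410156, -101.8864517211914), (21.62251091003418, 23.124902725219727), 70.89698791503906) [0.07   0.0733 0.0761]
0 blade 128 [ 0.4502 -0.0625  0.0279] ((434.8014831542969, -91.19105529785156), (113.38553619384766, 29.806278228759766), 59.404441833496094) [0.0238 0.0277 0.0328]
1 case 498 [ 0.4388 -0.1181  0.0605] ((434.938720703125, -114.4194107055664), (84.13587951660156, 45.09052276611328), 76.29908752441406) [0.0469 0.0611 0.0751]
1 casetop 258 [ 0.4334 -0.1264  0.0617] ((433.0634765625, -120.12278747558594), (68.46075439453125, 37.32926559448242), 70.93421936035156) [0.0586 0.0618 0.0643]
1 key 80 [ 0.4394 -0.1029  0.0742] ((439.2093505859375, -102.64749145507812), (22
[... 720 characters left out ...]
6197 0.0117 0.0203] ((621.5316162109375, 10.215362548828125), (131.69142150878906, 300.8941650390625), 7.376947402954102) 0.0177
1 floor 4670 [0.622  0.0121 0.0184] ((619.484619140625, 9.817733764648438), (130.67453002929688, 299.7065124511719), 7.514723300933838) 0.0184
1 lip+ 221 [0.6173 0.05   0.039 ] ((619.2699584960938, 12.240127563476562), (129.0347442626953, 297.74859619140625), 7.224488258361816) 0.039
1 div 135 [ 0.6287 -0.0652  0.0537] ((633.0316162109375, -82.87487030029297), (98.23374938964844, 100.50223541259766), 8.675834655761719) 0.0534
1 all 5585 [0.6227 0.0047 0.0223] ((619.3867797851562, 10.592987060546875), (130.68247985839844, 301.27197265625), 7.5104546546936035) 0.0188
```

View pics/a.png

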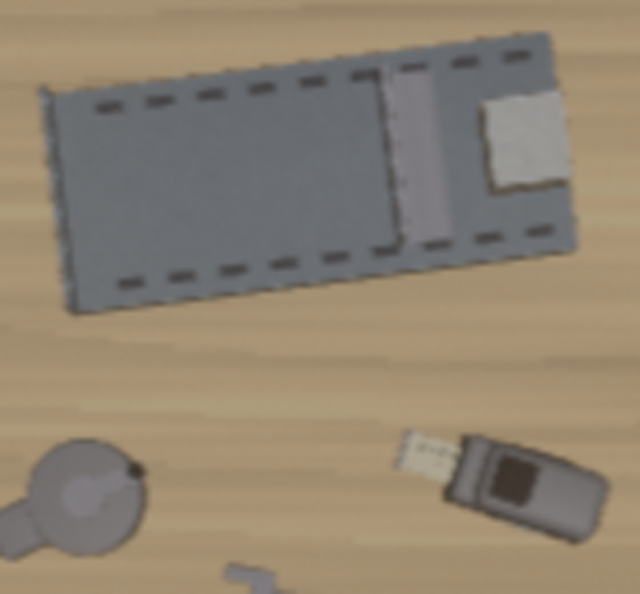

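View pics/b.png

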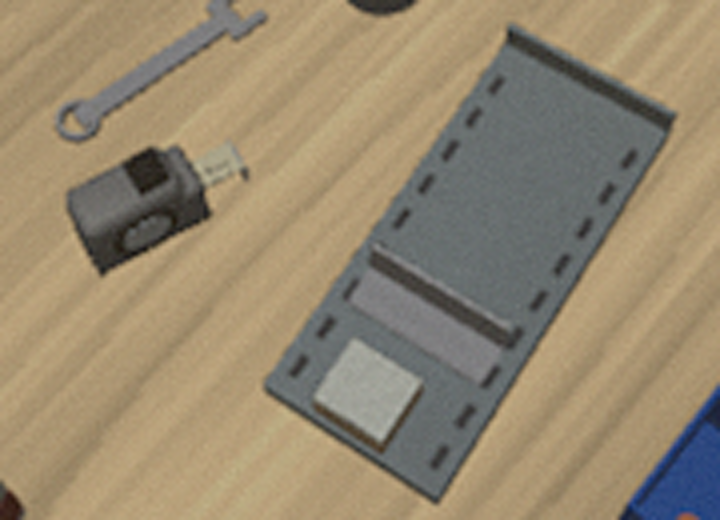

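The crops confirm the grey tape: nose and blade point roughly +y, and the black key is on top. The panel's lip is at its +y end. I still need the divider face and better case axes.

```bash
python3 - <<'E'
from h import *
import pickle
d=pickle.load(open('top0.pkl','rb')); s=pickle.load(open('scene0.pkl','rb'))
t=np.radians(7.45); X=np.array([np.cos(t),np.sin(t)]); Y=np.array([-X[1],X[0]]); L=np.array([.6009,.1596])
for n,k in(('top',d),('scene',s)):
    P=k['P'].reshape(-1,3); q=np.c_[(P[:,:2]-L)@X,(P[:,:2]-L)@Y,P[:,2]]
    m=abs(q[:,0])<.045
    print(n,'y-profile(mm: med z, max z)')
    for y in list(range(-270,-160,5))+list(range(-12,6,3)):
        b=q[m&(q[:,1]>=y/1e3)&(q[:,1]<(y+(5 if y<-20 else 3))/1e3)]
        if len(b): print((y,len(b),*(1e3*np.percentile(b[:,2],[5,50,95])).round(0)),end=' ')
    print()
# image edges: cast rays onto divider top (z=.056) / base (.018) using crop pixels
A=lambda u,v:(200+u/640*140,92+v/594*130)
B=lambda u,v:(165+u/4,180+v/4)
for nm,k,px,h in(('top lip outer',d,A(45,88),.04),('top lip outer2',d,A(70,312),.04),('div L up',d,A(381,72),.056),('div L dn',d,A(401,245),.056),('div R up',d,A(432,70),.056),('div R dn',d,A(452,240),.056),
 ('sc div top edge a',s,B(375,245),.056),('sc div b',s,B(517,332),.056),('sc foot a',s,B(372,265),.018),('sc foot b',s,B(508,347),.018),('sc lip a',s,B(510,25),.04),('sc lip b',s,B(675,117),.04)):
    p=ray(k,*px,h)[:2]-L; print(nm,(1e3*p@X).round(1),(1e3*p@Y).round(1))
for nm,k,px,h in(('key',d,A(514,481),.074),('blade tip a',d,A(407,430),.028),('blade tip b',d,A(396,468),.028),('sc key',s,B(146,171),.074),('case back top ',d,A(608,484),.062),('case back top2',d,A(585,542),.062),
 ('nose a',d,A(470,435),.048),('nose b',d,A(447,500),.048)): print(nm,ray(k,*px,h).round(4))
c=d['frame'].astype(int);
E
```

```text
top y-profile(mm: med z, max z)
(-270, 63, np.float64(15.0), np.float64(45.0), np.float64(49.0)) (-265, 62, np.float64(13.0), np.float64(44.0), np.float64(49.0)) (-260, 65, np.float64(15.0), np.float64(46.0), np.float64(51.0)) (-255, 92, np.float64(14.0), np.float64(29.0), np.float64(48.0)) (-250, 64, np.float64(13.0), np.float64(17.0), np.float64(21.0)) (-245, 60, np.float64(14.0), np.float64(17.0), np.float64(22.0)) (-240, 64, np.float64(13.0), np.float64(17.0), np.float64(20.0)) (-235, 62, np.float64(13.0), np.float64(17.0), np.float64(20.0)) (-230, 61, np.float64(15.0), np.float64(19.0), np.float64(23.0)) (-225, 63, np.float64(17.0), np.float64(20.0), np.float64(24.0)) (-220, 61, np.float64(17.0), np.float64(20.0), np.float64(24.0)) (-215, 64, np.float64(17.0), np.float64(20.0), np.float64(23.0)) (-210, 63, np.float64(16.0), np.float64(20.0), np.float64(24.0)) (-205, 37, np.float64(17.0), np.float64(21.0), np.float64(25.0)) (-200, 90, np.float64(21.0), np.float64(53.0), np.float64(57.0)) (-195, 67, np.float64(14.0), np.float64(18.0), np.float64(47.0)) (-190, 66, np.float64(14.0),
[... 2247 characters left out ...]
, np.float64(41.0)) (-3, 28, np.float64(30.0), np.float64(39.0), np.float64(42.0)) (0, 3, np.float64(37.0), np.float64(38.0), np.float64(38.0)) 
top lip outer 62.4 -4.8
top lip outer2 -67.4 -3.3
div L up 43.3 -195.6
div L dn -55.4 -194.2
div R up 40.8 -224.2
div R dn -56.2 -223.0
sc div top edge a -45.5 -197.3
sc div b 57.7 -197.5
sc foot a -48.4 -196.7
sc foot b 53.6 -195.8
sc lip a -60.9 -3.7
sc lip b 67.5 -5.3
key [ 0.4381 -0.1013  0.074 ]
blade tip a [ 0.4684 -0.0455  0.028 ]
blade tip b [ 0.4465 -0.0392  0.028 ]
sc key [ 0.4437 -0.1039  0.074 ]
case back top  [ 0.437 -0.155  0.062]
case back top2 [ 0.4047 -0.1422  0.062 ]
nose a [ 0.4647 -0.0797  0.048 ]
nose b [ 0.4279 -0.0667  0.048 ]
```

The lip's outer face is near (0.601, 0.158), with the outward axis at 97.45°. The divider face is about 194 mm from it, inside the stated 180 to 220 mm range. The tape centre is (0.435, -0.1135) with a heading of 71.5°. I'll move above it by an arc.

Call:
send_rows([
  {"dx": 27,"dy": -31,"rz": -6},
  {"dx": 54,"dy": -62,"rz": -12},
  {"dx": 81,"dy": -93,"rz": -18},
  {"dx": 108,"dy": -124,"rz": -24},
  {"dx": 134,"dy": -155,"rz": -30},
], jaw=85)

```text
$.deltas[0]: bad value
```

Call:
send_rows([
  {"dx": 27,"dy": -31,"rz": -6},
  {"dx": 54,"dy": -62,"rz": -12},
  {"dx": 81,"dy": -93,"rz": -18},
  {"dx": 108,"dy": -124,"rz": -24},
  {"dx": 134,"dy": -155,"rz": -30},
])

```text
$.deltas[0]: bad value
```

Call:
send_rows([
  {"dy": -38,"rz": -5},
  {"dy": -76,"rz": -10},
  {"dy": -114,"rz": -15},
  {"dy": -152,"rz": -20},
  {"dy": -190,"rz": -21.6},
])

```text
$.deltas[0]: bad value
```

Perhaps every row needs all six fields.

Call:
send_rows([
  {"dx": 27,"dy": -31,"dz": 0,"rx": 0,"ry": 0,"rz": -6},
  {"dx": 54,"dy": -62,"dz": 0,"rx": 0,"ry": 0,"rz": -12},
  {"dx": 81,"dy": -93,"dz": 0,"rx": 0,"ry": 0,"rz": -18},
  {"dx": 108,"dy": -124,"dz": 0,"rx": 0,"ry": 0,"rz": -24},
  {"dx": 134,"dy": -155,"dz": 0,"rx": 0,"ry": 0,"rz": -30},
], jaw=85)

```text
clock: 0.52
tcp_pos: [0.4406, 0.445, 0.242]
orientation: [1.504, 2.758, -0.001]
contact_force: [0.7, 1.0, 0.8]
grip_width: 0.0848
gripper_force: 0.0
```

Call:
send_rows([
  {"dx": 27,"dy": -31,"dz": 0,"rx": 0,"ry": 0,"rz": -6},
  {"dx": 54,"dy": -62,"dz": 0,"rx": 0,"ry": 0,"rz": -12},
  {"dx": 81,"dy": -93,"dz": 0,"rx": 0,"ry": 0,"rz": -18},
  {"dx": 108,"dy": -124,"dz": 0,"rx": 0,"ry": 0,"rz": -24},
  {"dx": 134,"dy": -155,"dz": 0,"rx": 0,"ry": 0,"rz": -30},
])

```text
clock: 0.93
tcp_pos: [0.5744, 0.2901, 0.2421]
orientation: [-2.167, -2.275, 0.001]
contact_force: [0.7, 0.9, -0.1]
grip_width: 0.0851
gripper_force: 0.0
```

Call:
send_rows([
  {"dx": 0,"dy": -38,"dz": 0,"rx": 0,"ry": 0,"rz": -5},
  {"dx": 0,"dy": -76,"dz": 0,"rx": 0,"ry": 0,"rz": -10},
  {"dx": 0,"dy": -114,"dz": 0,"rx": 0,"ry": 0,"rz": -15},
  {"dx": 0,"dy": -152,"dz": 0,"rx": 0,"ry": 0,"rz": -20},
  {"dx": 0,"dy": -190,"dz": 0,"rx": 0,"ry": 0,"rz": -21.6},
])

```text
clock: 1.35
tcp_pos: [0.573, 0.1001, 0.242]
orientation: [-2.554, -1.829, 0.001]
contact_force: [1.2, -1.4, 0.6]
grip_width: 0.0849
gripper_force: 0.0
```

Call:
send_rows([
  {"dx": -14,"dy": -38,"dz": 0,"rx": 0,"ry": 0,"rz": 0},
  {"dx": -28,"dy": -76,"dz": 0,"rx": 0,"ry": 0,"rz": 0},
  {"dx": -42,"dy": -114,"dz": 0,"rx": 0,"ry": 0,"rz": 0},
  {"dx": -56,"dy": -152,"dz": 0,"rx": 0,"ry": 0,"rz": 0},
  {"dx": -70,"dy": -190,"dz": 0,"rx": 0,"ry": 0,"rz": 0},
])

```text
clock: 1.77
tcp_pos: [0.5023, -0.0897, 0.2421]
orientation: [-2.549, -1.835, 0.0]
contact_force: [0.9, -0.4, 0.1]
grip_width: 0.0848
gripper_force: 0.0
```

Call:
send_rows([
  {"dx": -23,"dy": -8,"dz": -30,"rx": 0,"ry": 0,"rz": 0},
  {"dx": -46,"dy": -16,"dz": -60,"rx": 0,"ry": 0,"rz": 0},
  {"dx": -67,"dy": -24,"dz": -90,"rx": 0,"ry": 0,"rz": 0},
  {"dx": -67,"dy": -24,"dz": -112,"rx": 0,"ry": 0,"rz": 0},
  {"dx": -67,"dy": -24,"dz": -112,"rx": 0,"ry": 0,"rz": 0},
])

```text
clock: 2.18
tcp_pos: [0.4324, -0.1121, 0.127]
orientation: [-2.547, -1.83, 0.009]
contact_force: [-0.6, 0.7, 0.2]
grip_width: 0.0849
gripper_force: 0.0
```

Call:
send_rows([
  {"dx": 0,"dy": 0,"dz": -20,"rx": 0,"ry": 0,"rz": 0},
  {"dx": 0,"dy": 0,"dz": -40,"rx": 0,"ry": 0,"rz": 0},
  {"dx": 0,"dy": 0,"dz": -60,"rx": 0,"ry": 0,"rz": 0},
  {"dx": 0,"dy": 0,"dz": -80,"rx": 0,"ry": 0,"rz": 0},
  {"dx": 0,"dy": 0,"dz": -94,"rx": 0,"ry": 0,"rz": 0},
])

```text
clock: 2.6
tcp_pos: [0.4379, -0.1115, 0.0359]
orientation: [2.549, 1.837, 0.001]
contact_force: [-0.2, -1.0, -0.5]
grip_width: 0.0854
gripper_force: 0.0
```

Call:
send_rows([
  {"dx": 0,"dy": 0,"dz": 0,"rx": 0,"ry": 0,"rz": 0},
  {"dx": 0,"dy": 0,"dz": 0,"rx": 0,"ry": 0,"rz": 0},
  {"dx": 0,"dy": 0,"dz": 0,"rx": 0,"ry": 0,"rz": 0},
  {"dx": 0,"dy": 0,"dz": 0,"rx": 0,"ry": 0,"rz": 0},
  {"dx": 0,"dy": 0,"dz": 0,"rx": 0,"ry": 0,"rz": 0},
], jaw=30, newtons=50)

```text
clock: 3.02
tcp_pos: [0.4375, -0.112, 0.0376]
orientation: [2.549, 1.835, 0.003]
contact_force: [-1.6, 0.2, 8.0]
grip_width: 0.0394
gripper_force: 51.6
```

Call:
send_rows([
  {"dx": 0,"dy": 0,"dz": 5,"rx": 0,"ry": 0,"rz": 0},
  {"dx": 0,"dy": 0,"dz": 20,"rx": 0,"ry": 0,"rz": 0},
  {"dx": 0,"dy": 0,"dz": 45,"rx": 0,"ry": 0,"rz": 0},
  {"dx": 0,"dy": 0,"dz": 70,"rx": 0,"ry": 0,"rz": 0},
  {"dx": 0,"dy": 0,"dz": 90,"rx": 0,"ry": 0,"rz": 0},
])

```text
clock: 3.43
tcp_pos: [0.4361, -0.1122, 0.1279]
orientation: [-2.55, -1.835, 0.0]
contact_force: [0.2, 0.0, -6.1]
grip_width: 0.0395
gripper_force: 52.1
```

Call:
send_rows([
  {"dx": 0,"dy": 0,"dz": 0,"rx": 0,"ry": 0,"rz": 6},
  {"dx": 0,"dy": 0,"dz": 0,"rx": 0,"ry": 0,"rz": 12},
  {"dx": 0,"dy": 0,"dz": 0,"rx": 0,"ry": 0,"rz": 18},
  {"dx": 0,"dy": 0,"dz": 0,"rx": 0,"ry": 0,"rz": 24},
  {"dx": 0,"dy": 0,"dz": 0,"rx": 0,"ry": 0,"rz": 26},
])

```text
clock: 3.85
tcp_pos: [0.4358, -0.112, 0.1266]
orientation: [-2.065, -2.367, 0.0]
contact_force: [0.8, -0.5, -6.4]
grip_width: 0.0392
gripper_force: 52.1
```

Call:
send_rows([
  {"dx": 30,"dy": 20,"dz": 0,"rx": 0,"ry": 0,"rz": 0},
  {"dx": 60,"dy": 40,"dz": 0,"rx": 0,"ry": 0,"rz": 0},
  {"dx": 90,"dy": 60,"dz": 0,"rx": 0,"ry": 0,"rz": 0},
  {"dx": 120,"dy": 80,"dz": 0,"rx": 0,"ry": 0,"rz": 0},
  {"dx": 120,"dy": 80,"dz": 0,"rx": 0,"ry": 0,"rz": 0},
])

```text
clock: 4.27
tcp_pos: [0.5629, -0.0255, 0.1271]
orientation: [2.06, 2.367, 0.009]
contact_force: [2.2, 0.7, -5.2]
grip_width: 0.0396
gripper_force: 53.1
```

```bash
python3 - <<'E'
from h import *
import pickle
o=r.get_obs(); print(o['clock'],o['tcp_pos'],o['orientation'],o['contact_force'],o['grip_width'],o['joints'].round(2))
a=grab('scene'); b=grab('top'); pickle.dump((a,b,o),open('g.pkl','wb'))
im=[]
for d,w in((a,(200,120)),(b,(200,120))):
    p=d['R'].T@(o['tcp_pos']+[0,.03,.0]-np.array(d['xyz'])); u,v=d['cx']+d['f']*p[0]/p[2],d['cy']+d['f']*p[1]/p[2]
    x0,y0=int(u-65),int(v-65); print(x0,y0); im.append(cv2.resize(d['frame'][y0:y0+130,x0:x0+130],(400,400),interpolation=cv2.INTER_CUBIC))
cv2.imwrite('pics/g.png',np.hstack(im))
E
```

```text
4.2667 [ 0.5628899  -0.02550762  0.12707035] [2.06022991 2.36720219 0.00923767] [ 2.16829094  0.67920531 -5.24159502] 0.039622694077667976 [-0.37  0.45  0.39  1.95 -0.24  0.77  0.3 ]
200 146
205 79
```

View pics/g.png

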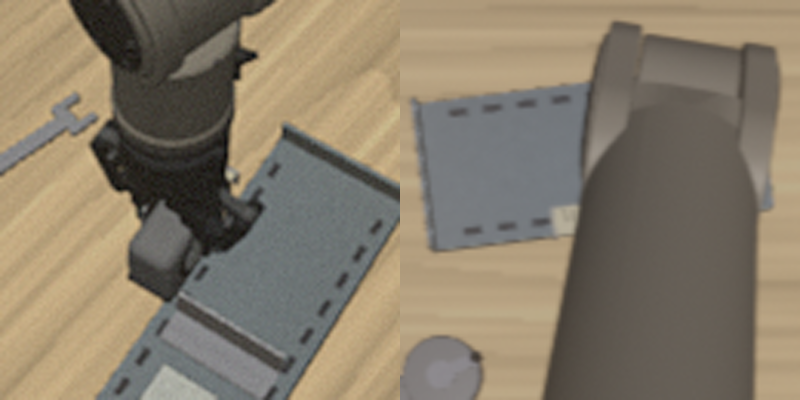

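Held upright. In the top view the blade tip is at crop (554,221), and in the scene view the case's back top is at about crop (165,230). I'll measure the hold offset.

```bash
python3 - <<'E'
from h import *
import pickle
a,b,o=pickle.load(open('g.pkl','rb')); T=np.array(o['tcp_pos']); Rt=R.from_rotvec(o['orientation']).as_matrix()
print('tool y',np.degrees(np.arctan2(Rt[1,1],Rt[0,1])),'tool z',Rt[:,2].round(3))
h=np.radians(np.degrees(np.arctan2(Rt[1,1],Rt[0,1]))+90); Y=np.array([np.cos(h),np.sin(h)]);X=np.array([Y[1],-Y[0]])
def loc(P): return np.c_[(P[:,:2]-T[:2])@X,(P[:,:2]-T[:2])@Y,P[:,2]-T[2]]*1e3
print('tip',loc(ray(b,255,150.8,T[2]-.037+.028)[None]).round(1))
q=loc(b['P'][135:165,245:275].reshape(-1,3)); q=q[q[:,2]>-45]; print('top blade pts',len(q),q[:,1].max() if len(q) else '',np.median(q,0) if len(q) else '',np.sort(q[:,1])[-8:].round(1),q[:,0].min(),q[:,0].max())
q=loc(a['P'].reshape(-1,3)); q=q[np.isfinite(q[:,0])]
m=(abs(q[:,0])<22)&(q[:,1]<-20)&(q[:,1]>-60)&(q[:,2]>-45)&(q[:,2]<35); q=q[m]
print(len(q),'back y',np.percentile(q[:,1],[1,5,20,50]).round(1),'z',np.percentile(q[:,2],[1,5,50,95,99]).round(1),'x',np.percentile(q[:,0],[2,98]).round(1))
for lo in range(-36,30,6):
    s=q[(q[:,2]>=lo)&(q[:,2]<lo+6)]; print(lo,len(s),np.percentile(s[:,1],[5,50]).round(1) if len(s) else '')
for lo in range(-50,-20,5):
    s=q[(q[:,1]>=lo)&(q[:,1]<lo+5)]; print('y',lo,len(s),np.percentile(s[:,2],[50,95]).round(1) if len(s) else '')
E
```

```text
tool y 7.932165563266946 tool z [ 0.006  0.002 -1.   ]
tip [[-4.4 69.7 -9. ]]
top blade pts 438 70.83492796675138 [-63.0511433   53.43920612 420.65224332] [68.9 69.1 69.4 69.7 70.1 70.4 70.7 70.8] -90.52053993348626 6.386408166504384
342 back y [-44.3 -43.9 -43.2 -37.9] z [-33.4 -30.8  16.4  25.6  26.9] x [-19.1  18.6]
-36 18 [-44.2 -43.2]
-30 19 [-44.6 -43.1]
-24 21 [-44.1 -43. ]
-18 16 [-43.9 -43. ]
-12 22 [-43.9 -42.5]
-6 18 [-43.6 -42.7]
0 19 [-43.8 -42.8]
6 23 [-43.9 -41.2]
12 23 [-43.9 -42.8]
18 101 [-42.5 -34.8]
24 61 [-38.2 -28. ]
y -50 0 
y -45 149 [-3.5 21.2]
y -40 52 [21.9 26. ]
y -35 46 [22.8 25.4]
y -30 50 [23.1 26.3]
y -25 45 [22.9 25.8]
```

Call:
send_rows([
  {"dx": 12,"dy": 32,"dz": 0,"rx": 0,"ry": 0,"rz": -0.5},
  {"dx": 24,"dy": 64,"dz": 0,"rx": 0,"ry": 0,"rz": -0.5},
  {"dx": 36,"dy": 96,"dz": 0,"rx": 0,"ry": 0,"rz": -0.5},
  {"dx": 46,"dy": 124,"dz": 0,"rx": 0,"ry": 0,"rz": -0.5},
  {"dx": 46,"dy": 124,"dz": 0,"rx": 0,"ry": 0,"rz": -0.5},
])

```text
clock: 4.78
tcp_pos: [0.6031, 0.1, 0.1262]
orientation: [-2.071, -2.359, -0.006]
contact_force: [0.5, 1.8, -6.6]
grip_width: 0.0395
gripper_force: 53.4
```

Call:
send_rows([
  {"dx": 0,"dy": 0,"dz": 0,"rx": 0,"ry": 0,"rz": 0},
  {"dx": 0,"dy": 0,"dz": 0,"rx": 0,"ry": 0,"rz": 0},
  {"dx": 0,"dy": 0,"dz": 0,"rx": 0,"ry": 0,"rz": 0},
])

```text
clock: 5.03
tcp_pos: [0.6015, 0.0895, 0.1262]
orientation: [-2.085, -2.35, 0.003]
contact_force: [-1.0, -0.5, -5.8]
grip_width: 0.0394
gripper_force: 53.4
```

Call:
send_rows([
  {"dx": 4,"dy": 5,"dz": 0,"rx": 0,"ry": 0,"rz": 0.5},
  {"dx": 7,"dy": 9.5,"dz": 0,"rx": 0,"ry": 0,"rz": 0.5},
  {"dx": 7,"dy": 9.5,"dz": -15,"rx": 0,"ry": 0,"rz": 0.5},
  {"dx": 7,"dy": 9.5,"dz": -30,"rx": 0,"ry": 0,"rz": 0.5},
  {"dx": 7,"dy": 9.5,"dz": -30,"rx": 0,"ry": 0,"rz": 0.5},
])

```text
clock: 5.45
tcp_pos: [0.6079, 0.1015, 0.0937]
orientation: [-2.07, -2.36, 0.006]
contact_force: [-2.2, 0.0, -7.0]
grip_width: 0.0396
gripper_force: 53.2
```

Call:
send_rows([
  {"dx": 0,"dy": 0,"dz": 0,"rx": 0,"ry": 0,"rz": 0},
  {"dx": 0,"dy": 0,"dz": 0,"rx": 0,"ry": 0,"rz": 0},
  {"dx": 0,"dy": 0,"dz": 0,"rx": 0,"ry": 0,"rz": 0},
])

```text
clock: 5.7
tcp_pos: [0.6104, 0.1013, 0.0973]
orientation: [2.071, 2.361, 0.002]
contact_force: [0.1, -0.1, -6.1]
grip_width: 0.0392
gripper_force: 53.2
```

```bash
python3 - <<'E'
from h import *
o=r.get_obs(); print(o['clock'],o['tcp_pos'],o['orientation'],o['contact_force'])
t=np.radians(7.45); X=np.array([np.cos(t),np.sin(t)]); Y=np.array([-X[1],X[0]]); L=np.array([.6009,.1596])
im=[]
for n in('scene','top'):
    d=grab(n); p=d['R'].T@(np.r_[L,.05]-np.array(d['xyz'])); u,v=d['cx']+d['f']*p[0]/p[2],d['cy']+d['f']*p[1]/p[2]
    x0,y0=max(0,int(u-60)),int(v-60); print(n,x0,y0); im.append(cv2.resize(d['frame'][y0:y0+120,x0:x0+120],(400,400),interpolation=cv2.INTER_CUBIC))
    P=d['P'].reshape(-1,3); q=np.c_[(P[:,:2]-L)@X,(P[:,:2]-L)@Y,P[:,2]]*1e3
    m=(abs(q[:,0])<14)&(q[:,1]>-14)&(q[:,1]<25)&(q[:,2]>56)&(q[:,2]<110); q=q[m]; print(len(q),np.percentile(q[:,1],[1,50,90,97,100]).round(1) if len(q) else '',np.percentile(q[:,2],[5,50,90]).round(1) if len(q) else '', q[:,0].min(),q[:,0].max())
cv2.imwrite('pics/k.png',np.hstack(im))
E
```

```text
5.7 [0.61041741 0.10134783 0.09731384] [2.07145766e+00 2.36053424e+00 2.20294886e-03] [ 0.13185307 -0.10565311 -6.07684778]
scene 252 133Traceback (most recent call last):
  File "<stdin>", line 9, in <module>
    return umr_minimum(a, axis, None, out, keepdims, initial, where)
ValueError: zero-size array to reduction operation minimum which has no identity
```

```bash
python3 - <<'E'
from h import *
t=np.radians(7.45); X=np.array([np.cos(t),np.sin(t)]); Y=np.array([-X[1],X[0]]); L=np.array([.6009,.1596])
d=grab('top'); p=d['R'].T@(np.r_[L,.05]-np.array(d['xyz'])); u,v=d['cx']+d['f']*p[0]/p[2],d['cy']+d['f']*p[1]/p[2]
x0,y0=int(u-40),int(v-40); print(x0,y0); cv2.imwrite('pics/k.png',cv2.resize(d['frame'][y0:y0+80,x0:x0+80],(480,480),interpolation=cv2.INTER_CUBIC))
P=d['P'].reshape(-1,3); q=np.c_[(P[:,:2]-L)@X,(P[:,:2]-L)@Y,P[:,2]]*1e3
m=(abs(q[:,0])<25)&(q[:,1]>-14)&(q[:,1]<25)&(q[:,2]>56)&(q[:,2]<110); q=q[m]
if len(q): print(len(q),np.sort(q[:,1])[-8:].round(1),np.percentile(q[:,2],[5,50,90]).round(1), q[:,0].min(),q[:,0].max())
E
```

```text
170 94
```

View pics/k.png

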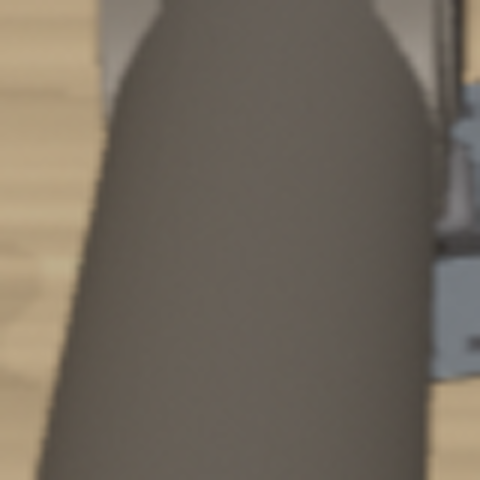

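The arm occludes the lip here, so I rely on the computed pose (hook about 12 mm outside the lip) and descend.

Call:
send_rows([
  {"dx": 0,"dy": 0,"dz": -12,"rx": 0,"ry": 0,"rz": 0},
  {"dx": 0,"dy": 0,"dz": -24,"rx": 0,"ry": 0,"rz": 0},
  {"dx": 0,"dy": 0,"dz": -36,"rx": 0,"ry": 0,"rz": 0},
  {"dx": 0,"dy": 0,"dz": -36,"rx": 0,"ry": 0,"rz": 0},
  {"dx": 0,"dy": 0,"dz": -36,"rx": 0,"ry": 0,"rz": 0},
])

```text
clock: 6.22
tcp_pos: [0.6083, 0.1011, 0.0586]
orientation: [-2.071, -2.36, 0.004]
contact_force: [0.5, -0.3, -5.8]
grip_width: 0.0396
gripper_force: 53.2
```

Call:
send_rows([
  {"dx": 0,"dy": 0,"dz": 0,"rx": 0,"ry": 0,"rz": 0},
  {"dx": 0,"dy": 0,"dz": 0,"rx": 0,"ry": 0,"rz": 0},
  {"dx": 0,"dy": 0,"dz": 0,"rx": 0,"ry": 0,"rz": 0},
])

```text
clock: 6.47
tcp_pos: [0.6101, 0.1014, 0.0608]
orientation: [2.071, 2.361, 0.001]
contact_force: [-0.0, 0.8, -5.2]
grip_width: 0.0392
gripper_force: 53.2
```

Call:
send_rows([
  {"dx": 0,"dy": 0,"dz": -1.5,"rx": 0,"ry": 0,"rz": 0},
  {"dx": 0,"dy": 0,"dz": -3,"rx": 0,"ry": 0,"rz": 0},
  {"dx": 0,"dy": 0,"dz": -3,"rx": 0,"ry": 0,"rz": 0},
  {"dx": 0,"dy": 0,"dz": -4,"rx": 0,"ry": 0,"rz": 0},
  {"dx": 0,"dy": 0,"dz": -4,"rx": 0,"ry": 0,"rz": 0},
])

```text
clock: 6.88
tcp_pos: [0.6095, 0.1014, 0.0562]
orientation: [-2.072, -2.362, 0.0]
contact_force: [-0.1, -0.4, -5.4]
grip_width: 0.0395
gripper_force: 53.3
```

```bash
python3 - <<'E'
from h import *
import pickle
o=r.get_obs(); d=grab('scene'); pickle.dump((d,o),open('s.pkl','wb'))
cv2.imwrite('pics/s.png',cv2.resize(d['frame'][150:290,200:350],None,fx=4,fy=4,interpolation=cv2.INTER_CUBIC))
E
```

```text
(no output)
```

View pics/s.png

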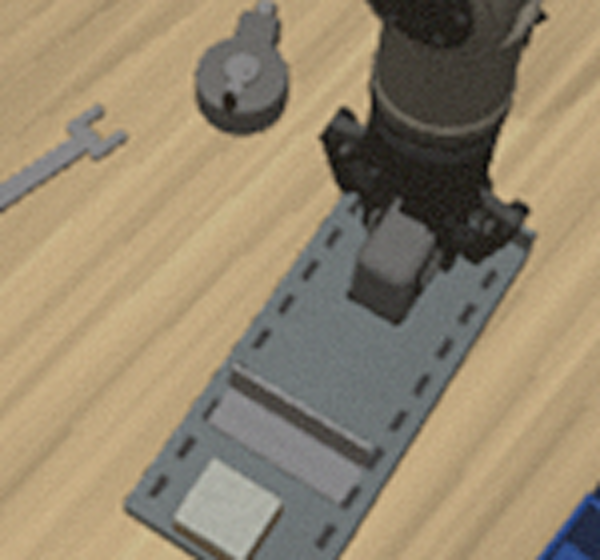

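The case is on the centreline just above the floor, and the reel is untouched. I'll settle it to contact.

Call:
send_rows([
  {"dx": 0,"dy": 0,"dz": -1,"rx": 0,"ry": 0,"rz": 0},
  {"dx": 0,"dy": 0,"dz": -1,"rx": 0,"ry": 0,"rz": 0},
  {"dx": 0,"dy": 0,"dz": -1,"rx": 0,"ry": 0,"rz": 0},
  {"dx": 0,"dy": 0,"dz": -1,"rx": 0,"ry": 0,"rz": 0},
])

```text
clock: 7.27
tcp_pos: [0.6097, 0.1013, 0.0557]
orientation: [2.072, 2.361, 0.001]
contact_force: [-2.3, -0.1, 1.0]
grip_width: 0.04
gripper_force: 54.1
```

Call:
send_rows([
  {"dx": 1.3,"dy": -10,"dz": 0.5,"rx": 0,"ry": 0,"rz": 0},
  {"dx": 2.6,"dy": -20,"dz": 0.5,"rx": 0,"ry": 0,"rz": 0},
  {"dx": 3.9,"dy": -30,"dz": 0.5,"rx": 0,"ry": 0,"rz": 0},
  {"dx": 5.2,"dy": -40,"dz": 0.5,"rx": 0,"ry": 0,"rz": 0},
  {"dx": 6.5,"dy": -50,"dz": 0.5,"rx": 0,"ry": 0,"rz": 0},
])

```text
clock: 7.68
tcp_pos: [0.6163, 0.05, 0.0558]
orientation: [2.073, 2.361, 0.0]
contact_force: [0.2, 1.8, -4.4]
grip_width: 0.0392
gripper_force: 53.7
```

Call:
send_rows([
  {"dx": 0.8,"dy": -6,"dz": 0,"rx": 0,"ry": 0,"rz": 0},
  {"dx": 1.6,"dy": -12,"dz": 0,"rx": 0,"ry": 0,"rz": 0},
  {"dx": 2.3,"dy": -18,"dz": 0,"rx": 0,"ry": 0,"rz": 0},
  {"dx": 2.3,"dy": -18,"dz": 0,"rx": 0,"ry": 0,"rz": 0},
  {"dx": 2.3,"dy": -18,"dz": 0,"rx": 0,"ry": 0,"rz": 0},
])

```text
clock: 8.1
tcp_pos: [0.6184, 0.0325, 0.0558]
orientation: [2.073, 2.36, -0.001]
contact_force: [0.4, -0.3, -4.4]
grip_width: 0.0396
gripper_force: 53.6
```

```bash
cat > m.py <<'E'
from h import *
t=np.radians(7.45); X=np.array([np.cos(t),np.sin(t)]); Y=np.array([-X[1],X[0]]); L=np.array([.6009,.1596])
o=r.get_obs(); T=o['tcp_pos']; Rt=R.from_rotvec(o['orientation']).as_matrix()
print('tcp frame x,y',(1e3*(T[:2]-L)@X).round(1),(1e3*(T[:2]-L)@Y).round(1),T[2].round(4),'yaw',np.degrees(np.arctan2(Rt[1,1],Rt[0,1])).round(2),o['contact_force'].round(1))
d=grab('scene')
cv2.imwrite('pics/m%d.png'%(o['clock']*100),cv2.resize(d['frame'][150:290,200:350],None,fx=4,fy=4,interpolation=cv2.INTER_CUBIC))
P=d['P'].reshape(-1,3); q=np.c_[(P[:,:2]-L)@X,(P[:,:2]-L)@Y,P[:,2]]*1e3
b=q[(abs(q[:,0]-2)<17)&(q[:,1]<-70)&(q[:,1]>-192)&(q[:,2]>35)&(q[:,2]<72)]; print('case back y',np.percentile(b[:,1],[1,5,10,20]).round(1))
b=q[(abs(q[:,0])<40)&(q[:,1]<-185)&(q[:,1]>-205)&(q[:,2]>30)&(q[:,2]<50)]; print('div face y',np.percentile(b[:,1],[20,50,80]).round(1))
for lo in range(-30,20,5):
    b=q[(abs(q[:,0]-2)<8)&(q[:,1]>=lo)&(q[:,1]<lo+5)&(q[:,2]>30)&(q[:,2]<75)]; print(lo,len(b),np.median(b[:,2]).round(1) if len(b) else '',end='; ')
E
python3 m.py; ls pics
```

```text
tcp frame x,y 0.9 -128.3 0.0558 yaw 7.43 [ 0.4 -0.3 -4.4]
case back y [-172.8 -172.4 -172.2 -171.9]
div face y [-199.4 -198.8 -198.3]
-30 2 45.9; -25 2 44.9; -20 4 46.1; -15 3 46.2; -10 6 45.2; -5 6 45.9; 0 7 45.9; 5 0 ; 10 0 ; 15 0 ; a.png
b.png
g.png
k.png
m810.png
s.png
scene0.png
top0.png
```

The blade spans the lip at 46 mm height and ends about 3 mm beyond it, so the hook is engaged. The gap to the divider is about 25 mm, so I move 18 mm more and set down.

Call:
send_rows([
  {"dx": 0.8,"dy": -6,"dz": 0,"rx": 0,"ry": 0,"rz": 0},
  {"dx": 1.6,"dy": -12,"dz": 0,"rx": 0,"ry": 0,"rz": 0},
  {"dx": 2.4,"dy": -18,"dz": 0,"rx": 0,"ry": 0,"rz": 0},
  {"dx": 2.4,"dy": -18,"dz": 0,"rx": 0,"ry": 0,"rz": 0},
  {"dx": 2.4,"dy": -18,"dz": -1,"rx": 0,"ry": 0,"rz": 0},
])

```text
clock: 8.57
tcp_pos: [0.6207, 0.0132, 0.0557]
orientation: [2.074, 2.359, -0.002]
contact_force: [-6.0, -2.8, 14.3]
grip_width: 0.0396
gripper_force: 55.6
```

Call:
send_rows([
  {"dx": 0,"dy": 0,"dz": 0,"rx": 0,"ry": 0,"rz": 0},
  {"dx": 0,"dy": 0,"dz": 0,"rx": 0,"ry": 0,"rz": 0},
  {"dx": 0,"dy": 0,"dz": 0,"rx": 0,"ry": 0,"rz": 0},
])

```text
clock: 8.82
tcp_pos: [0.6207, 0.0132, 0.0557]
orientation: [2.073, 2.359, -0.002]
contact_force: [-4.0, -3.2, 5.2]
grip_width: 0.0396
gripper_force: 54.7
```

```bash
python3 m.py
```

```text
tcp frame x,y 0.7 -147.8 0.0557 yaw 7.38 [-4.  -3.2  5.2]
case back y [-191.8 -191.7 -191.6 -191.2]
div face y [-199.2 -198.8 -198. ]
-30 7 46.9; -25 7 46.2; -20 7 46.1; -15 10 46.2; -10 9 44.7; -5 11 45.9; 0 6 45.3; 5 0 ; 10 0 ; 15 0 ;
```

Call:
send_rows([
  {"dx": 0,"dy": 0,"dz": 0,"rx": 0,"ry": 0,"rz": 0},
  {"dx": 0,"dy": 0,"dz": 0,"rx": 0,"ry": 0,"rz": 0},
  {"dx": 0,"dy": 0,"dz": 0,"rx": 0,"ry": 0,"rz": 0},
  {"dx": 0,"dy": 0,"dz": 0,"rx": 0,"ry": 0,"rz": 0},
  {"dx": 0,"dy": 0,"dz": 0,"rx": 0,"ry": 0,"rz": 0},
], jaw=75)

```text
clock: 9.28
tcp_pos: [0.6209, 0.0157, 0.0548]
orientation: [2.071, 2.362, 0.001]
contact_force: [0.2, -0.4, -0.4]
grip_width: 0.0751
gripper_force: 0.0
```

Call:
send_rows([
  {"dx": 0,"dy": 0,"dz": 15,"rx": 0,"ry": 0,"rz": 0},
  {"dx": 0,"dy": 0,"dz": 35,"rx": 0,"ry": 0,"rz": 0},
  {"dx": 0,"dy": 0,"dz": 60,"rx": 0,"ry": 0,"rz": 0},
  {"dx": 0,"dy": 0,"dz": 85,"rx": 0,"ry": 0,"rz": 0},
  {"dx": 0,"dy": 0,"dz": 85,"rx": 0,"ry": 0,"rz": 0},
])

```text
clock: 9.7
tcp_pos: [0.6239, 0.0153, 0.1447]
orientation: [2.069, 2.357, 0.009]
contact_force: [0.6, -0.2, 0.3]
grip_width: 0.0752
gripper_force: 0.0
```

```bash
cat >> m.py <<'E'
print()
K=q[(abs(q[:,0])<25)&(q[:,1]>-165)&(q[:,1]<-110)&(q[:,2]>87)&(q[:,2]<98)]; print('key?',len(K),np.median(K,0).round(1) if len(K) else '')
E
python3 m.py; ls pics
```

```text
tcp frame x,y 4.1 -146.1 0.1447 yaw 7.47 [ 0.6 -0.2  0.3]
case back y [-191.8 -191.4 -191.  -190.4]
div face y [-199.2 -198.5 -198. ]
-30 4 44.7; -25 6 46.4; -20 9 45.6; -15 10 45.4; -10 11 47.0; -5 8 44.2; 0 8 44.9; 5 0 ; 10 0 ; 15 0 ; 
key? 85 [  -1.2 -138.3   92.2]
a.png
b.png
g.png
k.png
m810.png
m881.png
m969.png
s.png
scene0.png
top0.png
```

The case stayed put after release. The key is at frame (-1,-138) and z = 92 mm, as expected. Now I close the jaw above it.

Call:
send_rows([
  {"dx": -2,"dy": 7,"dz": 0,"rx": 0,"ry": 0,"rz": 0},
  {"dx": -2,"dy": 7,"dz": 0,"rx": 0,"ry": 0,"rz": 0},
  {"dx": -2,"dy": 7,"dz": 0,"rx": 0,"ry": 0,"rz": 0},
  {"dx": -2,"dy": 7,"dz": 0,"rx": 0,"ry": 0,"rz": 0},
  {"dx": -2,"dy": 7,"dz": 0,"rx": 0,"ry": 0,"rz": 0},
], jaw=0, newtons=20)

```text
clock: 10.17
tcp_pos: [0.6183, 0.0223, 0.139]
orientation: [-2.071, -2.361, 0.002]
contact_force: [0.7, -0.2, -0.3]
grip_width: 0.0142
gripper_force: 0.0
```

Call:
send_rows([
  {"dx": 0,"dy": 0,"dz": 0,"rx": 0,"ry": 0,"rz": 0},
  {"dx": 0,"dy": 0,"dz": 0,"rx": 0,"ry": 0,"rz": 0},
  {"dx": 0,"dy": 0,"dz": 0,"rx": 0,"ry": 0,"rz": 0},
  {"dx": 0,"dy": 0,"dz": 0,"rx": 0,"ry": 0,"rz": 0},
])

```text
clock: 10.5
tcp_pos: [0.6188, 0.0223, 0.1398]
orientation: [2.072, 2.361, -0.0]
contact_force: [-0.2, 0.6, -0.3]
grip_width: 0.0002
gripper_force: 0.0
```

```bash
python3 m.py
```

```text
tcp frame x,y -0.1 -138.5 0.1398 yaw 7.47 [-0.2  0.6 -0.3]
case back y [-191.8 -191.3 -191.  -190.7]
div face y [-199.2 -198.7 -197.9]
-30 3 47.1; -25 5 44.3; -20 8 46.2; -15 9 46.0; -10 10 45.3; -5 11 46.1; 0 6 45.2; 5 0 ; 10 0 ; 15 0 ; 
key? 77 [-1.000e-01 -1.399e+02  9.220e+01]
```

Call:
send_rows([
  {"dx": 0,"dy": 0,"dz": -10,"rx": 0,"ry": 0,"rz": 0},
  {"dx": 0,"dy": 0,"dz": -20,"rx": 0,"ry": 0,"rz": 0},
  {"dx": 0,"dy": 0,"dz": -30,"rx": 0,"ry": 0,"rz": 0},
  {"dx": 0,"dy": 0,"dz": -32,"rx": 0,"ry": 0,"rz": 0},
  {"dx": 0,"dy": 0,"dz": -32,"rx": 0,"ry": 0,"rz": 0},
])

```text
clock: 10.97
tcp_pos: [0.6177, 0.0223, 0.1061]
orientation: [-2.071, -2.36, 0.004]
contact_force: [0.1, -0.5, 0.6]
grip_width: -0.0003
gripper_force: 0.0
```

Call:
send_rows([
  {"dx": 0,"dy": 0,"dz": -2,"rx": 0,"ry": 0,"rz": 0},
  {"dx": 0,"dy": 0,"dz": -4,"rx": 0,"ry": 0,"rz": 0},
  {"dx": 0,"dy": 0,"dz": -6,"rx": 0,"ry": 0,"rz": 0},
  {"dx": 0,"dy": 0,"dz": -8,"rx": 0,"ry": 0,"rz": 0},
  {"dx": 0,"dy": 0,"dz": -8,"rx": 0,"ry": 0,"rz": 0},
])

```text
clock: 11.38
tcp_pos: [0.619, 0.0224, 0.0998]
orientation: [2.072, 2.361, 0.001]
contact_force: [-0.5, 1.0, -0.5]
grip_width: 0.0002
gripper_force: 0.0
```

Call:
send_rows([
  {"dx": 0,"dy": 0,"dz": -1,"rx": 0,"ry": 0,"rz": 0},
  {"dx": 0,"dy": 0,"dz": -2,"rx": 0,"ry": 0,"rz": 0},
  {"dx": 0,"dy": 0,"dz": -3,"rx": 0,"ry": 0,"rz": 0},
  {"dx": 0,"dy": 0,"dz": -3,"rx": 0,"ry": 0,"rz": 0},
])

```text
clock: 11.72
tcp_pos: [0.6189, 0.0224, 0.0968]
orientation: [2.072, 2.361, 0.0]
contact_force: [-0.2, -0.1, 1.8]
grip_width: 0.0002
gripper_force: 0.5
```

```bash
python3 m.py
```

```text
tcp frame x,y 0.1 -138.4 0.0968 yaw 7.48 [-0.2 -0.1  1.8]
case back y [-191.8 -191.5 -191.3 -191. ]
div face y [-199.2 -198.6 -197.8]
-30 9 46.8; -25 4 47.1; -20 9 46.8; -15 9 45.8; -10 10 46.4; -5 11 45.8; 0 6 44.9; 5 0 ; 10 0 ; 15 0 ; 
key? 12 [   3.6 -148.8   94.1]
```

Contact has begun (about 2 N), so I keep pressing in small steps.

Call:
send_rows([
  {"dx": 0,"dy": 0,"dz": -1,"rx": 0,"ry": 0,"rz": 0},
  {"dx": 0,"dy": 0,"dz": -2,"rx": 0,"ry": 0,"rz": 0},
  {"dx": 0,"dy": 0,"dz": -3,"rx": 0,"ry": 0,"rz": 0},
  {"dx": 0,"dy": 0,"dz": -3,"rx": 0,"ry": 0,"rz": 0},
])

```text
clock: 12.1
tcp_pos: [0.6192, 0.0225, 0.095]
orientation: [2.072, 2.361, 0.002]
contact_force: [-2.4, 0.1, 11.5]
grip_width: 0.0002
gripper_force: 5.9
```

Call:
send_rows([
  {"dx": 0,"dy": 0,"dz": -1,"rx": 0,"ry": 0,"rz": 0},
  {"dx": 0,"dy": 0,"dz": -2,"rx": 0,"ry": 0,"rz": 0},
  {"dx": 0,"dy": 0,"dz": -2,"rx": 0,"ry": 0,"rz": 0},
  {"dx": 0,"dy": 0,"dz": -2,"rx": 0,"ry": 0,"rz": 0},
])

```text
clock: 12.43
tcp_pos: [0.6197, 0.0225, 0.0949]
orientation: [2.072, 2.361, 0.004]
contact_force: [-7.9, 0.5, 25.8]
grip_width: 0.0003
gripper_force: 12.9
```

The key has bottomed at a tip height of 84 mm, as predicted. I retract straight up and check.

Call:
send_rows([
  {"dx": 0,"dy": 0,"dz": 6,"rx": 0,"ry": 0,"rz": 0},
  {"dx": 0,"dy": 0,"dz": 20,"rx": 0,"ry": 0,"rz": 0},
  {"dx": 0,"dy": 0,"dz": 50,"rx": 0,"ry": 0,"rz": 0},
  {"dx": 0,"dy": 0,"dz": 80,"rx": 0,"ry": 0,"rz": 0},
  {"dx": 0,"dy": 0,"dz": 110,"rx": 0,"ry": 0,"rz": 0},
])

```text
clock: 12.85
tcp_pos: [0.618, 0.0223, 0.2023]
orientation: [-2.071, -2.361, 0.002]
contact_force: [0.5, 1.7, 0.4]
grip_width: -0.0002
gripper_force: 0.0
```

Call:
send_rows([
  {"dx": 0,"dy": -30,"dz": 30,"rx": 0,"ry": 0,"rz": 0},
  {"dx": 0,"dy": -60,"dz": 30,"rx": 0,"ry": 0,"rz": 0},
  {"dx": 0,"dy": -100,"dz": 30,"rx": 0,"ry": 0,"rz": 0},
  {"dx": 0,"dy": -140,"dz": 30,"rx": 0,"ry": 0,"rz": 0},
  {"dx": 0,"dy": -180,"dz": 30,"rx": 0,"ry": 0,"rz": 0},
])

```text
clock: 13.27
tcp_pos: [0.6183, -0.1589, 0.2317]
orientation: [-2.07, -2.362, -0.0]
contact_force: [0.0, 0.1, -0.7]
grip_width: -0.0001
gripper_force: 0.0
```

Call:
send_rows([
  {"dx": 0,"dy": -40,"dz": 0,"rx": 0,"ry": 0,"rz": 0},
  {"dx": 0,"dy": -80,"dz": 0,"rx": 0,"ry": 0,"rz": 0},
  {"dx": 0,"dy": -80,"dz": 0,"rx": 0,"ry": 0,"rz": 0},
  {"dx": 0,"dy": -80,"dz": 0,"rx": 0,"ry": 0,"rz": 0},
  {"dx": 0,"dy": -80,"dz": 0,"rx": 0,"ry": 0,"rz": 0},
])

```text
clock: 13.68
tcp_pos: [0.6185, -0.2372, 0.2312]
orientation: [-2.071, -2.36, -0.0]
contact_force: [0.2, 1.3, 0.6]
grip_width: -0.0001
gripper_force: 0.0
```

```bash
cat >> m.py <<'E'
K=q[(abs(q[:,0])<8)&(q[:,1]>-145)&(q[:,1]<-130)&(q[:,2]>70)&(q[:,2]<110)]; print('key z',len(K),np.median(K,0).round(1) if len(K) else '')
d=grab('top'); cv2.imwrite('pics/fin.png',cv2.resize(d['frame'][92:222,190:340],None,fx=4.5,fy=4.5,interpolation=cv2.INTER_CUBIC))
P=d['P'].reshape(-1,3); q=np.c_[(P[:,:2]-L)@X,(P[:,:2]-L)@Y,P[:,2]]*1e3
K=q[(abs(q[:,0])<8)&(q[:,1]>-145)&(q[:,1]<-130)&(q[:,2]>70)&(q[:,2]<110)]; print('key z top',len(K),np.median(K,0).round(1) if len(K) else '')
K=q[(abs(q[:,0])<14)&(q[:,1]>-70)&(q[:,1]<25)&(q[:,2]>35)&(q[:,2]<60)]; print('blade end',np.sort(K[:,1])[-6:].round(1),np.median(K,0).round(1))
E
python3 m.py
```

```text
tcp frame x,y -34.0 -395.7 0.2312 yaw 7.46 [0.2 1.3 0.6]
case back y [-191.7 -191.3 -190.8 -189.9]
div face y [-199.2 -198.7 -197.9]
-30 11 46.0; -25 7 44.6; -20 12 46.3; -15 8 45.4; -10 8 44.7; -5 11 45.9; 0 6 44.7; 5 0 ; 10 0 ; 15 0 ; 
key? 6 [   2.9 -144.4   87.4]
key z 36 [  -0.6 -137.2   84.3]
key z top 38 [ 1.000e-01 -1.376e+02  8.330e+01]
blade end [1.4 1.6 1.9 1.9 2.2 2.6] [ -0.7 -33.1  45. ]
```

View pics/fin.png

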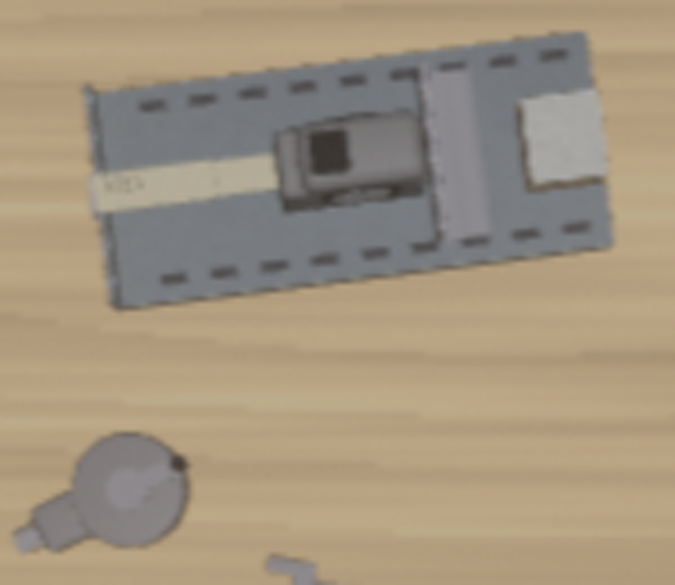

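The top view shows the blade crossing the lip at (95,190) with the case's back next to the divider at (425,150). The key is down (84 mm, from 92 mm) and the reel is in place. I'm handing in.

```bash
python3 -c "from bench import r; print(r.hand_in())"
```

```text
the job is handed in; nothing more can be done
None
```

I handed the job in at about 14 s of the 51 s allowed (no verdict returned): the hook is behind the lip, the blade is drawn out about 75 mm, the case back is about 6 mm from the divider, the key is fully down, and the reel was not touched.

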